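# Reset a weeping irrigation gate valve to half a turn open

### The arm

A 6-joint arm with a two-finger parallel gripper is mounted at the origin on the work surface. World frame = base frame: x ahead of the robot, y to its left, z up, the work surface at z = 0. Lengths are in mm, angles in rad, forces in N, time in s.
With the tool pointing down it reaches from about 350 to 975 mm from the base axis. Payload 4.9 kg.
Tool frame: the origin (TCP) lies at the very end of the fingers, on their centre line; the grasp point (between the pads) lies 19 mm behind it (ctrl.tcp_to_grasp is the distance from the TCP to the grasp point, in mm); x points along the fingers, y is the direction in which the jaws open and shut, and the axes are right-handed (so a half turn about x gives the same grasp; the last joint's range is limited). The gripper opens to 85 mm and grips with 20 to 120 N. Pads are 22 mm wide; open, the fingers measure 114 mm over their backs; the gripper's body (76 mm by 85 mm) begins 54 mm behind the grasp point. The pads swing forward as they close: fully open they stand 13 mm farther back than shut.
Start: joints at [-1.314, 0.053, 1.613, -0, 1.476, -0.119], TCP at [229.379, -581.366, 231.304] pointing down, gripper open.
Joint ranges: [-3.01, 3.01], [-1.01, 2.22], [0.06, 2.58], [-1.02, 4.17], [0.09, 2.62], [-3.14, 3.14]. Speed limits (rad/s): [2.57, 2.57, 3.14, 3.14, 3.14, 3.14].

### API

Orientations are given as a unit quaternion [x, y, z, w].
In Python, from bench import ctrl, capture, order gives the robot as it stands. The module is installed in compiled form; this text tells all that it offers.
- The arm moves only by the tool arm_command, never from a script. Its argument "moves" is one flat list of numbers, 7 for each row, row after row: the closure, from -1 (fully open) to 1 (shut), then the shift along the tool's x, y, z in m, then the turn, a rotation vector about the tool's x, y, z in rad. In form: [fingers, tx, ty, tz, wx, wy, wz, fingers, tx, ty, tz, wx, wy, wz, ...]. A call has 1 to 20 rows; each row shifts and turns the commanded pose from where the row before left it, along the tool's axes as they then stand; what a row does not reach is not made up. A row lasts 1/10 s, in which the tool goes at most 50 mm and 8.59 degrees, less where a joint would pass 70% of its speed; a pose out of reach is approached as far as the arm can. A call with a gripper value outside its range is refused whole. The fingers move at their own pace and stop on an object; "squeeze" is the grip in N (left out, the last holds). Time passes only in rows, so rows that do not move let the fingers close. It gives the time, the measured TCP pose, the force and the opening at its end, in the units of the state.
- ctrl.get_obs(): the state, without advancing time (a new reading comes with each control period).
- capture(name): name is "side" or "top"; returns a dict with "image" (420x560x3 uint8, red, green, blue), "camera_matrix" (3x3 intrinsics, pixels), "k1" (the pictures are not rectified: a ray, as slopes to the right and down, at radius r is drawn at 1 + k1 r^2 times it, then the intrinsics apply), "R" (3x3) and "t" (3): a world point X has camera coordinates R X + t. Camera axes: x right, y down, z forward; pixel columns grow to the right and rows downward; lengths in mm; the calibration is good to about 2 mm. A picture is of the moment at which its call begins. There is no depth.
- order.sign_off(): hands the job in, once; it reports no verdict.
The state is a dict: "time": time; "joint_positions": joint angles; "joint_velocities": joint speeds; "effort": joint torques, N m; "eef_pos": TCP position; "ee_rot": TCP orientation; "wrist_force": force on the tool from outside, world axes, zero at the start; "torque": the same for the moment, N m; "width": finger opening in mm.
Only numpy, scipy, OpenCV 4.12 (cv2) and the standard library are available. Lean on these libraries where they do the work, as an engineer would, in place of code of your own. Each camera call takes 0.05 s, during which the arm holds its last target.

### The job

The gate valve feeding this plant bench was left a little open, and its red handwheel has play on the stem nut. Turn the wheel clockwise until you feel the rubber-faced wedge seat with a light nip, without crushing the rubber; then turn it back anticlockwise, take up the play, and from the point where the nut bites open the valve by half a turn that really lifts the stem (2 mm on its 4 mm thread). Then let go of the wheel, and leave the potted seedlings and the bottle where they stand.

Things in the scene. Friction and masses are not known exactly. Their poses are not given: they have to be found in the camera images.
- valve: Fixed steel-blue gate valve in a loop of galvanised pipe. Origin on the bench top under the vertical stem axis; z up; the pipe runs along its y (bench flanges at y +-150 mm, 88 mm wide). Below the wheel the yoke is within 24 mm of the axis above z 215 mm and within 42 mm of it above z 145 mm. The bystanders stand 100 mm or more from the axis and are lower than 190 mm
- wheel: Red handwheel turning about the vertical stem axis. Origin on the axis in the mid plane of rim and spokes, 255 mm above the bench; z up. 160 mm over the rim; rim 14 mm thick, centre line at radius 73 mm; hub 34 mm wide, 10 mm up to 12 mm below. Three spokes 11 mm wide, 9 mm high, at 0, 120, 240 degrees from its x axis; between them open windows from radius 17 to 66 mm
- stem (a joint): Rise of the stem in m: 0 with the wedge on its seat, growing as the valve opens. 4 mm thread: one turn of the nut anticlockwise seen from above lifts it 4 mm; it does not rise while the wheel only takes up its play. 0.5 to 1.3 mm open at the start. The reading is only good to about 1 mm
- pot_a: Loose terracotta pot with a seedling, 91 mm diameter, 80 mm high (about 160 mm with leaves); origin at the centre of its underside. Bystander
- pot_b: Loose terracotta pot with a seedling, 91 mm diameter, 80 mm high (about 150 mm with leaves); origin at the centre of its underside. Bystander
- bottle: Loose white sample bottle with blue stopper, 60 mm diameter, 184 mm high; origin at the centre of its underside. Bystander
- mark (a point): Yellow paint mark on the rim at the end of the spoke on the wheel's x axis, radius 73 mm. The wheel is loosely keyed on the stem nut: a tenth to a quarter of a turn of play, starting anywhere in it. In the play it turns at about 0.03 N m; driving the nut takes 0.3 to 0.4 N m either way. Friction holds the nut where it is left
- stem_end (a point): Top of the brass stem, 15 mm wide, on the wheel axis, 30 mm above the wheel's mid plane when the valve is closed (the hexagon wheel nut round it is 27 mm wide, up to 18 mm above the mid plane)
- rubber (a joint): Squeeze of the wedge's seat rubber inside the valve, in m, 0 when not squeezed (unseen; the reading is only good to about 1 mm). With the wedge home on its seat the closing torque climbs above the running torque by about 0.24 N m per 0.1 rad of turn (0.06 mm of squeeze), and springs back when eased. A light nip is 0.5 to 0.8 N m in all; at about 1.2 N m the rubber is crushed

How it is judged (in metres and radians):
On the way:
1. the valve is closed and the wedge nipped lightly on its seat (rubber squeezed by at least 0.015 mm, a little over the running torque) (value of joint rubber above 1.5e-05 m and value of joint stem below 0.0001 m), for 0.1 s.
At the end, for the whole second after the job is handed in: the stem stands 2.0 mm (half a turn) above the seat, within 0.34 mm (about 30 degrees of turn), the wheel is still, and both pots and the bottle stand upright within 20 mm of where they were (value of joint stem between 0.00166 and 0.00234 m and angular speed of wheel below 0.05 rad/s and distance of each of pot_a, pot_b, bottle from where it was at the start of the episode below 0.02 m and angle between each of pot_a, pot_b, bottle's own z axis and vertical below 0.2 rad); the robot touches nothing.
It fails at once if the seat rubber is crushed: squeezed by more than 0.24 mm (over about 1.2 N m on the wheel) (value of joint rubber above 0.00024 m).
It fails at once if a pot or the bottle is pushed over or away (distance of any of pot_a, pot_b, bottle from where it was at the start of the episode above 0.03 m).
It also fails if it takes over 72 s, if anything falls off the work surface, if the arm or the gripper's body presses on something with over 40 N, if the wrist force passes 120 N, or if a joint passes its speed limit or range.

## Working session

There is one attempt and no reset: what is moved stays moved. The work goes in short steps, Python scripts to look and compute and a tool call to move; the robot and the scene stay as the last step left them, time stands still between calls to the robot, and variables do not carry over. Pictures are saved under pics/ and viewed, and the job is handed in when it is done.

Besides the shell and the picture viewer there is one more tool, called after ">>>" by a JSON object that holds its "name" and its "arguments". arm_command: Moves the arm, as the interface text tells. Its arguments: {"type":"object","properties":{"moves":{"type":"array"},"squeeze":{"type":"number"}},"required":["moves"]}

```bash
ls; mkdir -p pics; python3 - <<'E'
from bench import ctrl,capture,order
import cv2,numpy as np
print(ctrl.get_obs())
for n in("side","top"):
    c=capture(n); cv2.imwrite(f"pics/{n}0.png",c["image"][:,:,::-1]); print(n,c["camera_matrix"],c["k1"],c["R"],c["t"])
    np.savez(f"{n}0.npz",**{k:np.array(v) for k,v in c.items()})
E
```

```text
pics
{'time': 0.0, 'joint_positions': array([-1.31401596e+00,  5.33556025e-02,  1.61432606e+00, -8.31948396e-06,
        1.47598679e+00, -1.18973758e-01]), 'joint_velocities': array([-1.59699691e-03,  1.41973268e-03, -1.74858566e-05,  1.93926428e-03,
        7.71577607e-04,  2.44953326e-04]), 'effort': array([-1.21643821e-03, -3.93693924e+01, -3.70175028e+01, -1.48644267e-04,
        7.16950977e-03, -7.68500740e-06]), 'eef_pos': array([ 229.21029067, -580.77209612,  230.04464317]), 'ee_rot': array([-0.69460992, -0.13280114,  0.69471682, -0.13133722]), 'wrist_force': array([-0.5939603 , -0.00240022, -0.11015551]), 'torque': array([ 0.00520166,  0.02575875, -0.02036853]), 'width': 85.78819718330018}
side [[389.46562455   0.         280.25259937]
 [  0.         389.46562455 208.82624479]
 [  0.           0.           1.        ]] -0.05022847706784591 [[ 0.98508952 -0.17064487 -0.02188537]
 [-0.11800279 -0.57760651 -0.80774133]
 [ 0.12519578  0.79828006 -0.58913069]] [-578.02223769  244.48592437  891.39553912]
top [[448.29530197   0.         278.79056652]
 [  0.         448.29530197 209.37671315]
 [  0.           0.           1.        ]] 0.013215551998878574 [[-1.96808396e-03 -9.99977718e-01  6.37889066e-03]
 [-9.84713175e-01  8.26930340e-04 -1.74181742e-01]
 [ 1.74172586e-01 -6.62418197e-03 -9.84692861e-01]] [  41.19380773  586.79572711 1066.24712209]
```

View pics/side0.png

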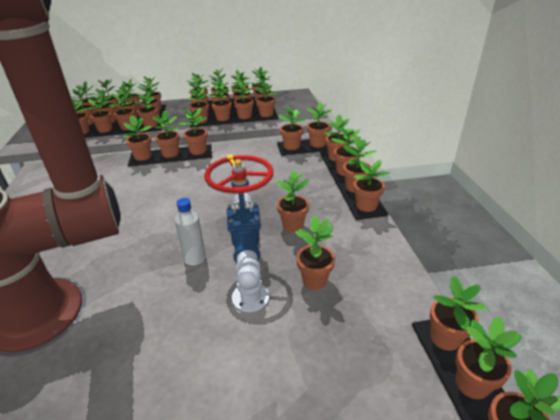

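View pics/top0.png

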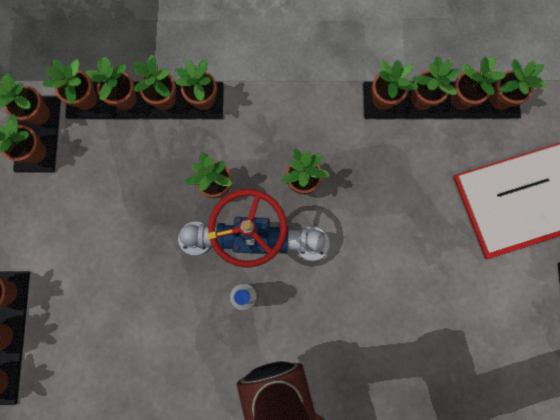

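The side view shows the wheel ellipse centred near (239,174), with its mark near (233,160). In the top view the wheel is centred near (248,228), with the yellow mark at about (212,235). The pots are at about (212,178) and (304,172), and the bottle is at (243,297). Next I'll measure them.

```bash
cat >h.py <<'E'
import numpy as np,cv2
from scipy.spatial.transform import Rotation as Ro
def und(c,px):
    K=c["camera_matrix"];k=float(c["k1"])
    p=np.asarray(px,float).reshape(-1,1,2)
    return cv2.undistortPoints(p,np.array(K),np.array([k,0,0,0,0.]),None).reshape(-1,2)
def onz(c,px,z):
    s=und(c,px);R=np.array(c["R"]);t=np.array(c["t"])
    C=-R.T@t; d=np.c_[s,np.ones(len(s))]@R
    return C+d*((z-C[2])/d[:,2])[:,None]
def wheel(c):
    im=c["image"];h=cv2.cvtColor(im,cv2.COLOR_RGB2HSV)
    red=(((h[...,0]<5)|(h[...,0]>174))&(h[...,1]>190)&(h[...,2]>90)).astype(np.uint8)
    n,l,st,ce=cv2.connectedComponentsWithStats(red)
    yel=((h[...,0]>17)&(h[...,0]<33)&(h[...,1]>170)&(h[...,2]>140))
    return red,l,st,ce,yel
E
python3 - <<'E'
from h import *
for n in("side","top"):
    c=dict(np.load(f"{n}0.npz"))
    red,l,st,ce,yel=wheel(c)
    roi=np.zeros_like(red)
    if n=="top": roi[180:275,200:295]=1
    else: roi[150:200,198:282]=1
    m=red*roi
    pts=np.argwhere(m)[:,::-1]
    P=onz(c,pts,255.)
    # robust: circle center from hull
    hull=cv2.convexHull(pts.astype(np.int32)).reshape(-1,2)
    H=onz(c,hull,255.)[:,:2]
    from scipy.optimize import least_squares
    r=least_squares(lambda q:np.hypot(H[:,0]-q[0],H[:,1]-q[1])-q[2],[*H.mean(0),80],loss='soft_l1').x
    print(n,"circle",r)
    y=np.argwhere(yel&(roi>0))[:,::-1]
    nn,ll,ss,cc=cv2.connectedComponentsWithStats((yel&(roi>0)).astype(np.uint8))
    Y=onz(c,cc[1:],262.)
    for i in range(1,nn):
        d=Y[i-1,:2]-r[:2];print(ss[i],Y[i-1],np.hypot(*d),np.degrees(np.arctan2(d[1],d[0])))
    d=P[:,:2]-r[:2];rad=np.hypot(*d.T);a=np.degrees(np.arctan2(d[:,1],d[:,0]))
    s=(rad>25)&(rad<60);print("spoke angles",np.histogram(a[s],np.arange(-180,181,10)))
c=dict(np.load("top0.npz"))
print(onz(c,[[248,228]],255.),onz(c,[[195,238],[313,243]],0.),onz(c,[[243,297]],184.))
E
```

```text
side circle [514.30823552 105.5406927   76.3308556 ]
[227 156   8   8  30] [500.92436554 160.54956339 262.        ] 56.61363644087451 103.6745855781567
spoke angles (array([ 0,  0,  0,  4, 16,  0,  0,  0,  0,  0,  2,  0,  0,  0,  0,  3, 20,
        0,  0,  0,  0,  0,  0,  0,  0,  0,  0,  0,  0,  0,  0,  0,  0,  0,
        0,  0]), array([-180, -170, -160, -150, -140, -130, -120, -110, -100,  -90,  -80,
        -70,  -60,  -50,  -40,  -30,  -20,  -10,    0,   10,   20,   30,
         40,   50,   60,   70,   80,   90,  100,  110,  120,  130,  140,
        150,  160,  170,  180]))
top circle [514.783512   105.56643579  77.71841009]
[224 231   2   1   2] [505.83927304 150.28131687 262.        ] 45.60065789991473 101.31148825146732
[228 230   2   1   2] [507.84041703 142.33795885 262.        ] 37.42127037682763 100.69254312622508
[230 230   2   3   3] [505.82326911 137.97979186 262.        ] 33.629029196761294 105.45275520069774
[212 232   1   1   1] [503.86311294 175.15654759 262.        ] 70.44174030542268 98.91838471212945
[217 233   2   2   3] [500.50303166 164.4547507  262.        ] 
[... 338 characters left out ...]
 234   2   1   2] [499.82565399 158.13318244 262.        ] 54.653457077189636 105.88369307277847
spoke angles (array([ 0,  0,  0, 20, 52,  2,  0,  0,  0,  0,  0,  0,  0,  0,  0, 14, 45,
        0,  0,  0,  0,  0,  0,  0,  0,  0,  0,  3,  7,  2,  0,  0,  0,  0,
        0,  0]), array([-180, -170, -160, -150, -140, -130, -120, -110, -100,  -90,  -80,
        -70,  -60,  -50,  -40,  -30,  -20,  -10,    0,   10,   20,   30,
         40,   50,   60,   70,   80,   90,  100,  110,  120,  130,  140,
        150,  160,  170,  180]))
[[512.76210546 103.88263331 255.        ]] [[521.24621049 256.0059434    0.        ]
 [507.90342381 -47.93372457   0.        ]] [[375.07580244 117.40172662 184.        ]]
```

```bash
cat >>h.py <<'E'
def tool(o):
    R=Ro.from_quat(o["ee_rot"]).as_matrix()
    return R, np.degrees(np.arctan2(R[1,1],R[0,1]))
def st():
    from bench import ctrl
    o=ctrl.get_obs();R,y=tool(o)
    print("t",round(o["time"],2),"pos",o["eef_pos"].round(1),"yaw(y)",round(y,2),"xdir",R[:,0].round(4),"F",o["wrist_force"].round(2),"M",o["torque"].round(3),"q",o["joint_positions"].round(3))
    return o,R,y
E
python3 - <<'E'
from h import *
o,R,y=st()
print(R.round(3)); print(R.T@(np.array([514.5,105.5,420])-o["eef_pos"]))
E
```

```text
t 0.1 pos [ 229.2 -580.8  230.2] yaw(y) -68.47 xdir [-5.0e-04  1.8e-03 -1.0e+00] F [ 0.25  0.5  -0.53] M [-0.012  0.001 -0.046] q [-1.314  0.053  1.614 -0.     1.476 -0.119]
[[-0.     0.367 -0.93 ]
 [ 0.002 -0.93  -0.367]
 [-1.    -0.002 -0.   ]]
[-188.72577936 -534.10161978 -517.28445307]
```

>>> {"name": "arm_command", "arguments": {"moves": [-1, -0.038, 0, 0, 0, 0, 0, -1, -0.038, 0, 0, 0, 0, 0, -1, -0.038, 0, 0, 0, 0, 0, -1, -0.038, 0, 0, 0, 0, 0, -1, -0.038, 0, 0, 0, 0, 0, -1, 0, -0.0267, -0.0259, 0, 0, 0, -1, 0, -0.0267, -0.0259, 0, 0, 0, -1, 0, -0.0267, -0.0259, 0, 0, 0, -1, 0, -0.0267, -0.0259, 0, 0, 0, -1, 0, -0.0267, -0.0259, 0, 0, 0, -1, 0, -0.0267, -0.0259, 0, 0, 0, -1, 0, -0.0267, -0.0259, 0, 0, 0, -1, 0, -0.0267, -0.0259, 0, 0, 0, -1, 0, -0.0267, -0.0259, 0, 0, 0, -1, 0, -0.0267, -0.0259, 0, 0, 0, -1, 0, -0.0267, -0.0259, 0, 0, 0, -1, 0, -0.0267, -0.0259, 0, 0, 0, -1, 0, -0.0267, -0.0259, 0, 0, 0, -1, 0, -0.0267, -0.0259, 0, 0, 0, -1, 0, -0.0267, -0.0259, 0, 0, 0]}}

```text
time: 2.1
eef_pos: [444.0, -64.7, 420.8]
ee_rot: [-0.695, -0.132, 0.695, -0.132]
wrist_force: [1.1, 0.1, 0.8]
width: 85.5
```

>>> {"name": "arm_command", "arguments": {"moves": [-1, 0, -0.0267, -0.0259, 0, 0, 0, -1, 0, -0.0267, -0.0259, 0, 0, 0, -1, 0, -0.0267, -0.0259, 0, 0, 0, -1, 0, -0.0267, -0.0259, 0, 0, 0, -1, 0, -0.0267, -0.0259, 0, 0, 0, -1, 0, 0, 0, 0, 0, 0, -1, 0, 0, 0, 0, 0, 0, -1, 0, 0, 0, 0, 0, 0]}}

```text
time: 2.9
eef_pos: [515.0, 104.9, 421.1]
ee_rot: [-0.695, -0.132, 0.695, -0.132]
wrist_force: [-0.1, -0.1, 0.7]
width: 85.7
```

```bash
python3 - <<'E'
from h import *
st()
E
```

```text
t 2.9 pos [515.  104.9 421.1] yaw(y) -68.51 xdir [-5.e-04 -3.e-04 -1.e+00] F [-0.07 -0.12  0.69] M [ 0.033 -0.008  0.007] q [ 0.059 -0.225  1.564 -0.     1.803  1.255]
```

>>> {"name": "arm_command", "arguments": {"moves": [-1, 0, 0, 0, -0.1458, 0, 0, -1, 0, 0, 0, -0.1458, 0, 0, -1, 0, 0, 0, -0.1458, 0, 0, -1, 0, 0, 0, -0.1458, 0, 0, -1, 0, 0, 0, -0.1458, 0, 0, -1, 0, 0, 0, -0.1458, 0, 0, -1, 0, 0, 0, -0.1458, 0, 0, -1, 0, 0, 0, -0.1458, 0, 0, -1, 0, 0, 0, -0.1458, 0, 0, -1, 0, 0, 0, -0.1458, 0, 0, -1, 0, 0, 0, -0.1458, 0, 0, -1, 0, 0, 0, -0.1458, 0, 0, -1, 0, 0, 0, -0.1458, 0, 0, -1, 0, 0, 0, -0.1458, 0, 0, -1, 0, 0, 0, -0.1458, 0, 0, -1, 0, 0, 0, -0.1458, 0, 0, -1, 0, 0, 0, -0.1458, 0, 0, -1, 0, 0, 0, 0, 0, 0]}}

```text
time: 4.7
eef_pos: [515.0, 104.3, 421.6]
ee_rot: [0.102, 0.7, -0.102, 0.7]
wrist_force: [-1.1, 0.1, -0.4]
width: 85.2
```

>>> {"name": "arm_command", "arguments": {"moves": [-1, 0.026, 0, 0, 0, 0, 0, -1, 0.026, 0, 0, 0, 0, 0, -1, 0.026, 0, 0, 0, 0, 0, -1, 0.026, 0, 0, 0, 0, 0, -1, 0.024, 0, 0, 0, 0, 0, -1, 0, 0, 0, 0, 0, 0, -1, 0, 0, 0, 0, 0, 0]}}

```text
time: 5.4
eef_pos: [515.1, 105.0, 293.6]
ee_rot: [0.102, 0.7, -0.102, 0.7]
wrist_force: [0.6, 0.8, 0.5]
width: 85.2
```

```bash
python3 - <<'E'
from h import *
from bench import capture
st()
for n in("side","top"):
    c=capture(n); cv2.imwrite(f"pics/{n}1.png",cv2.resize(c["image"][120:300,160:340,::-1] if n=="top" else c["image"][90:230,160:320,::-1],None,fx=3,fy=3))
E
```

```text
t 5.4 pos [515.1 105.  293.6] yaw(y) 73.4 xdir [-3.e-04 -1.e-04 -1.e+00] F [0.56 0.8  0.54] M [-0.024 -0.013 -0.039] q [ 0.059 -0.216  1.763 -0.     1.595 -1.222]
```

View pics/side1.png

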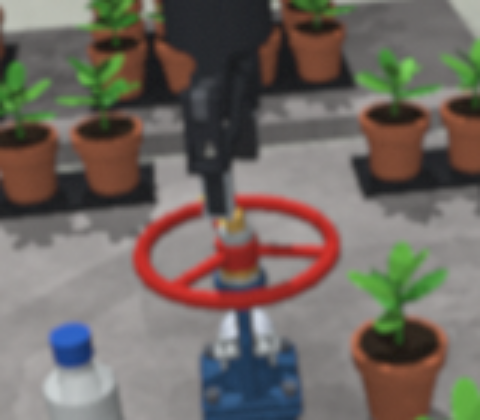

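View pics/top1.png

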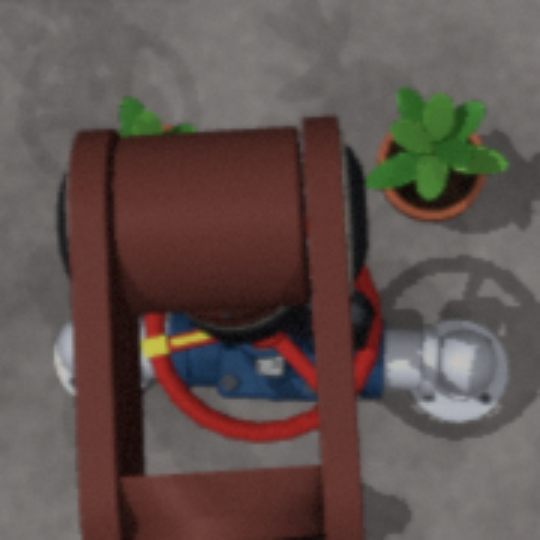

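The side view shows both finger tips (about (215,190) in the crop) above the wheel, either side of the stem at about (235,220). The top view is mostly hidden by the arm, with the mark at crop (155,345). Next I'll lower the fingers into the windows.

>>> {"name": "arm_command", "arguments": {"moves": [-1, 0.01, 0, 0, 0, 0, 0, -1, 0.01, 0, 0, 0, 0, 0, -1, 0.01, 0, 0, 0, 0, 0, -1, 0.01, 0, 0, 0, 0, 0, -1, 0, 0, 0, 0, 0, 0]}}

```text
time: 6.0
eef_pos: [514.1, 105.4, 250.6]
ee_rot: [0.101, 0.701, -0.101, 0.698]
wrist_force: [0.6, -0.2, 0.5]
width: 85.6
```

>>> {"name": "arm_command", "arguments": {"moves": [-1, 0.01, 0, 0, 0, 0, 0, -1, 0.01, 0, 0, 0, 0, 0, -1, 0, 0, 0, 0, 0, 0, -1, 0, 0, 0, 0, 0, 0]}}

```text
time: 6.4
eef_pos: [515.1, 105.5, 232.9]
ee_rot: [0.101, 0.7, -0.101, 0.7]
wrist_force: [-0.2, 0.7, 0.7]
width: 85.3
```

```bash
python3 - <<'E'
from h import *
from bench import capture
st()
c=capture("side"); cv2.imwrite("pics/side2.png",cv2.resize(c["image"][90:230,160:320,::-1],None,fx=3,fy=3,interpolation=cv2.INTER_CUBIC))
E
```

```text
t 6.4 pos [515.1 105.5 232.9] yaw(y) 73.54 xdir [-7.e-04 -0.e+00 -1.e+00] F [-0.16  0.65  0.71] M [-0.016 -0.01   0.023] q [ 0.06  -0.188  1.839  0.     1.491 -1.223]
```

View pics/side2.png

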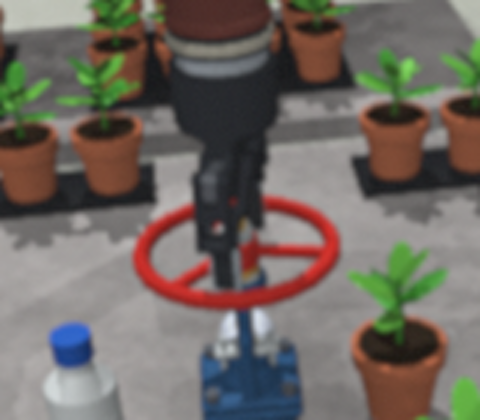

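The fingers are inside the windows, with no contact forces. The valve is at least 0.5 mm open (0.78 rad), so the first 0.8 rad clockwise is safe.

>>> {"name": "arm_command", "arguments": {"moves": [-1, 0, 0, 0, 0.05, 0, 0, -1, 0, 0, 0, 0.05, 0, 0, -1, 0, 0, 0, 0.05, 0, 0, -1, 0, 0, 0, 0.05, 0, 0, -1, 0, 0, 0, 0.05, 0, 0, -1, 0, 0, 0, 0.05, 0, 0, -1, 0, 0, 0, 0.05, 0, 0, -1, 0, 0, 0, 0.05, 0, 0]}}

```text
time: 7.25
eef_pos: [517.0, 103.7, 234.4]
ee_rot: [0.238, 0.663, -0.24, 0.668]
wrist_force: [4.6, -6.2, -0.9]
width: 85.0
```

```bash
python3 -c "
from h import *
st()"
```

```text
t 7.25 pos [517.  103.7 234.4] yaw(y) 50.51 xdir [ 0.0051 -0.0041 -1.    ] F [ 4.57 -6.18 -0.9 ] M [-0.953 -0.748  0.311] q [ 0.059 -0.188  1.837 -0.004  1.488 -0.822]
```

>>> {"name": "arm_command", "arguments": {"moves": [-1, 0, 0, 0, 0.05, 0, 0, -1, 0, 0, 0, 0.05, 0, 0, -1, 0, 0, 0, 0.05, 0, 0, -1, 0, 0, 0, 0.05, 0, 0, -1, 0, 0, 0, 0.05, 0, 0, -1, 0, 0, 0, 0.05, 0, 0, -1, 0, 0, 0, 0.05, 0, 0, -1, 0, 0, 0, 0.05, 0, 0]}}

```text
time: 8.05
eef_pos: [516.0, 103.2, 234.2]
ee_rot: [0.365, 0.603, -0.368, 0.606]
wrist_force: [0.9, -7.7, 0.1]
width: 84.9
```

```bash
python3 -c "
from h import *
st()"
```

```text
t 8.05 pos [516.  103.2 234.2] yaw(y) 27.58 xdir [ 0.0021 -0.0053 -1.    ] F [ 0.87 -7.69  0.06] M [-1.248 -0.123  0.316] q [ 0.059 -0.188  1.837 -0.005  1.491 -0.422]
```

>>> {"name": "arm_command", "arguments": {"moves": [-1, 0, 0, 0, 0.03, 0, 0, -1, 0, 0, 0, 0.03, 0, 0, -1, 0, 0, 0, 0.03, 0, 0, -1, 0, 0, 0, 0.03, 0, 0, -1, 0, 0, 0, 0.03, 0, 0]}}

```text
time: 8.55
eef_pos: [515.7, 103.3, 234.1]
ee_rot: [0.409, 0.574, -0.412, 0.577]
wrist_force: [-0.2, -7.0, -0.4]
width: 85.2
```

```bash
python3 -c "
from h import *
st()"
```

```text
t 8.55 pos [515.7 103.3 234.1] yaw(y) 19.03 xdir [ 0.0011 -0.0052 -1.    ] F [-0.21 -6.98 -0.45] M [-1.166  0.022  0.351] q [ 0.059 -0.188  1.838 -0.005  1.491 -0.273]
```

>>> {"name": "arm_command", "arguments": {"moves": [-1, 0, 0, 0, 0.03, 0, 0, -1, 0, 0, 0, 0.03, 0, 0, -1, 0, 0, 0, 0.03, 0, 0, -1, 0, 0, 0, 0.03, 0, 0]}}

```text
time: 8.95
eef_pos: [515.5, 103.3, 234.0]
ee_rot: [0.443, 0.549, -0.446, 0.551]
wrist_force: [-1.6, -7.5, -0.1]
width: 85.7
```

```bash
python3 -c "
from h import *
st()"
```

```text
t 8.95 pos [515.5 103.3 234. ] yaw(y) 12.16 xdir [ 5.0e-04 -5.2e-03 -1.0e+00] F [-1.58 -7.51 -0.12] M [-1.157  0.142  0.33 ] q [ 0.059 -0.188  1.838 -0.005  1.492 -0.153]
```

>>> {"name": "arm_command", "arguments": {"moves": [-1, 0, 0, 0, 0.03, 0, 0, -1, 0, 0, 0, 0.03, 0, 0, -1, 0, 0, 0, 0.03, 0, 0, -1, 0, 0, 0, 0.03, 0, 0]}}

```text
time: 9.35
eef_pos: [515.3, 103.4, 234.0]
ee_rot: [0.475, 0.521, -0.478, 0.524]
wrist_force: [-2.3, -8.1, 1.2]
width: 85.4
```

```bash
python3 -c "
from h import *
st()"
```

```text
t 9.35 pos [515.3 103.4 234. ] yaw(y) 5.29 xdir [-0.     -0.0051 -1.    ] F [-2.32 -8.11  1.15] M [-1.148  0.286  0.394] q [ 0.059 -0.188  1.838 -0.005  1.492 -0.033]
```

>>> {"name": "arm_command", "arguments": {"moves": [-1, 0, 0, 0, 0.03, 0, 0, -1, 0, 0, 0, 0.03, 0, 0, -1, 0, 0, 0, 0.03, 0, 0]}}

```text
time: 9.65
eef_pos: [515.2, 103.4, 234.0]
ee_rot: [0.498, 0.499, -0.501, 0.502]
wrist_force: [-1.9, -7.5, 1.3]
width: 85.6
```

```bash
python3 -c "
from h import *
st()"
```

```text
t 9.65 pos [515.2 103.4 234. ] yaw(y) 0.14 xdir [-4.e-04 -5.e-03 -1.e+00] F [-1.95 -7.46  1.31] M [-1.066  0.402  0.354] q [ 0.059 -0.189  1.838 -0.005  1.493  0.057]
```

>>> {"name": "arm_command", "arguments": {"moves": [-1, 0, 0, 0, 0.03, 0, 0, -1, 0, 0, 0, 0.03, 0, 0, -1, 0, 0, 0, 0.03, 0, 0, -1, 0, 0, 0, 0.03, 0, 0]}}

```text
time: 10.05
eef_pos: [515.1, 103.5, 233.9]
ee_rot: [-0.527, -0.469, 0.53, -0.471]
wrist_force: [-2.1, -6.8, 0.4]
width: 85.4
```

```bash
python3 -c "
from h import *
st()"
```

```text
t 10.05 pos [515.1 103.5 233.9] yaw(y) -6.74 xdir [-8.0e-04 -4.9e-03 -1.0e+00] F [-2.14 -6.76  0.4 ] M [-1.094  0.441  0.263] q [ 0.059 -0.189  1.838 -0.005  1.493  0.177]
```

>>> {"name": "arm_command", "arguments": {"moves": [-1, 0, 0, 0, 0.03, 0, 0, -1, 0, 0, 0, 0.03, 0, 0, -1, 0, 0, 0, 0.03, 0, 0]}}

```text
time: 10.35
eef_pos: [515.0, 103.5, 233.9]
ee_rot: [-0.548, -0.444, 0.55, -0.447]
wrist_force: [-3.5, -7.0, 1.0]
width: 85.2
```

```bash
python3 -c "
from h import *
st()"
```

```text
t 10.35 pos [515.  103.5 233.9] yaw(y) -11.89 xdir [-9.0e-04 -4.8e-03 -1.0e+00] F [-3.53 -7.    1.  ] M [-1.073  0.462  0.279] q [ 0.059 -0.189  1.838 -0.005  1.493  0.267]
```

>>> {"name": "arm_command", "arguments": {"moves": [-1, 0, 0, 0, 0.03, 0, 0, -1, 0, 0, 0, 0.03, 0, 0, -1, 0, 0, 0, 0.03, 0, 0, -1, 0, 0, 0, 0.03, 0, 0]}}

```text
time: 10.75
eef_pos: [514.9, 103.5, 233.9]
ee_rot: [-0.574, -0.411, 0.576, -0.413]
wrist_force: [-3.2, -7.7, 0.5]
width: 85.1
```

```bash
python3 -c "
from h import *
st()"
```

```text
t 10.75 pos [514.9 103.5 233.9] yaw(y) -18.77 xdir [-0.0012 -0.0048 -1.    ] F [-3.24 -7.65  0.5 ] M [-0.979  0.488  0.382] q [ 0.059 -0.189  1.838 -0.005  1.493  0.387]
```

>>> {"name": "arm_command", "arguments": {"moves": [-1, 0, 0, 0, 0.03, 0, 0, -1, 0, 0, 0, 0.03, 0, 0, -1, 0, 0, 0, 0.03, 0, 0]}}

```text
time: 11.05
eef_pos: [514.8, 103.5, 233.9]
ee_rot: [-0.591, -0.384, 0.594, -0.387]
wrist_force: [-3.0, -6.9, 1.1]
width: 85.2
```

```bash
python3 -c "
from h import *
st()"
```

```text
t 11.05 pos [514.8 103.5 233.9] yaw(y) -23.92 xdir [-0.0013 -0.0047 -1.    ] F [-2.97 -6.93  1.1 ] M [-1.058  0.494  0.335] q [ 0.059 -0.189  1.838 -0.005  1.494  0.477]
```

>>> {"name": "arm_command", "arguments": {"moves": [-1, 0, 0, 0, 0.03, 0, 0, -1, 0, 0, 0, 0.03, 0, 0, -1, 0, 0, 0, 0.03, 0, 0, -1, 0, 0, 0, 0.03, 0, 0]}}

```text
time: 11.45
eef_pos: [514.8, 103.5, 233.9]
ee_rot: [-0.614, -0.348, 0.616, -0.35]
wrist_force: [-4.2, -7.0, 2.0]
width: 85.4
```

```bash
python3 -c "
from h import *
st()"
```

```text
t 11.45 pos [514.8 103.5 233.9] yaw(y) -30.8 xdir [-0.0016 -0.0047 -1.    ] F [-4.17 -6.97  2.03] M [-1.06   0.592  0.365] q [ 0.059 -0.189  1.838 -0.005  1.494  0.597]
```

>>> {"name": "arm_command", "arguments": {"moves": [-1, 0, 0, 0, 0.03, 0, 0, -1, 0, 0, 0, 0.03, 0, 0]}}

```text
time: 11.65
eef_pos: [514.7, 103.5, 233.9]
ee_rot: [-0.624, -0.329, 0.626, -0.332]
wrist_force: [-2.9, -7.4, 1.8]
width: 85.3
```

```bash
python3 -c "
from h import *
st()"
```

```text
t 11.65 pos [514.7 103.5 233.9] yaw(y) -34.24 xdir [-0.0016 -0.0048 -1.    ] F [-2.93 -7.38  1.84] M [-1.026  0.645  0.338] q [ 0.059 -0.189  1.838 -0.005  1.494  0.657]
```

>>> {"name": "arm_command", "arguments": {"moves": [-1, 0, 0, 0, 0.03, 0, 0, -1, 0, 0, 0, 0.03, 0, 0, -1, 0, 0, 0, 0.03, 0, 0]}}

```text
time: 11.95
eef_pos: [514.7, 103.5, 233.8]
ee_rot: [-0.638, -0.301, 0.641, -0.304]
wrist_force: [-3.6, -7.3, 0.8]
width: 85.7
```

```bash
python3 -c "
from h import *
st()"
```

```text
t 11.95 pos [514.7 103.5 233.8] yaw(y) -39.39 xdir [-0.0019 -0.0049 -1.    ] F [-3.6  -7.28  0.8 ] M [-1.101  0.65   0.286] q [ 0.059 -0.189  1.838 -0.005  1.494  0.747]
```

>>> {"name": "arm_command", "arguments": {"moves": [-1, 0, 0, 0, 0.03, 0, 0, -1, 0, 0, 0, 0.03, 0, 0]}}

```text
time: 12.15
eef_pos: [514.4, 103.3, 233.7]
ee_rot: [-0.646, -0.282, 0.65, -0.284]
wrist_force: [-6.3, -8.3, 1.4]
width: 85.4
```

```bash
python3 -c "
from h import *
st()"
```

```text
t 12.15 pos [514.4 103.3 233.7] yaw(y) -42.83 xdir [-0.0028 -0.0054 -1.    ] F [-6.29 -8.34  1.42] M [-1.228  0.952  0.408] q [ 0.059 -0.189  1.839 -0.005  1.495  0.807]
```

The load has started to climb, so the wedge is seating. I'll go on in small steps.

>>> {"name": "arm_command", "arguments": {"moves": [-1, 0, 0, 0, 0.02, 0, 0, -1, 0, 0, 0, 0.02, 0, 0, -1, 0, 0, 0, 0, 0, 0]}}

```text
time: 12.45
eef_pos: [513.9, 103.0, 233.6]
ee_rot: [-0.651, -0.269, 0.656, -0.272]
wrist_force: [-5.9, -9.2, 2.9]
width: 85.3
```

```bash
python3 -c "
from h import *
st()"
```

```text
t 12.45 pos [513.9 103.  233.6] yaw(y) -45.06 xdir [-0.0043 -0.0061 -1.    ] F [-5.92 -9.24  2.92] M [-1.292  1.107  0.494] q [ 0.059 -0.189  1.839 -0.006  1.496  0.846]
```

>>> {"name": "arm_command", "arguments": {"moves": [-1, 0, 0, 0, 0.02, 0, 0, -1, 0, 0, 0, 0.02, 0, 0, -1, 0, 0, 0, 0, 0, 0]}}

```text
time: 12.75
eef_pos: [513.5, 102.9, 233.6]
ee_rot: [-0.656, -0.256, 0.661, -0.259]
wrist_force: [-8.4, -9.2, 2.5]
width: 85.3
```

```bash
python3 -c "
from h import *
st()"
```

```text
t 12.75 pos [513.5 102.9 233.6] yaw(y) -47.34 xdir [-0.0054 -0.0065 -1.    ] F [-8.42 -9.21  2.51] M [-1.394  1.324  0.519] q [ 0.059 -0.189  1.839 -0.006  1.497  0.886]
```

>>> {"name": "arm_command", "arguments": {"moves": [-1, 0, 0, 0, 0.02, 0, 0, -1, 0, 0, 0, 0, 0, 0, -1, 0, 0, 0, 0, 0, 0, -1, 0, 0, 0, 0, 0, 0]}}

```text
time: 13.15
eef_pos: [513.4, 102.8, 233.6]
ee_rot: [-0.658, -0.249, 0.664, -0.252]
wrist_force: [-10.0, -9.8, 2.6]
width: 85.4
```

```bash
python3 -c "
from h import *
from bench import capture
for n in('side','top'):
    c=capture(n); np.savez(n+'3.npz',**{k:np.array(v) for k,v in c.items()})
    im=c['image'];cv2.imwrite(f'pics/{n}3.png',cv2.resize(im[130:220,180:300,::-1] if n=='side' else im[170:290,190:310,::-1],None,fx=4,fy=4,interpolation=cv2.INTER_CUBIC))
    st()"
```

```text
t 13.2 pos [513.4 102.8 233.6] yaw(y) -48.47 xdir [-0.0059 -0.0067 -1.    ] F [ -8.6  -10.46   3.54] M [-1.364  1.468  0.564] q [ 0.059 -0.189  1.839 -0.006  1.498  0.905]
t 13.25 pos [513.3 102.8 233.5] yaw(y) -48.47 xdir [-0.0059 -0.0067 -1.    ] F [-9.16 -9.72  4.15] M [-1.378  1.457  0.556] q [ 0.059 -0.189  1.839 -0.006  1.498  0.905]
```

View pics/side3.png

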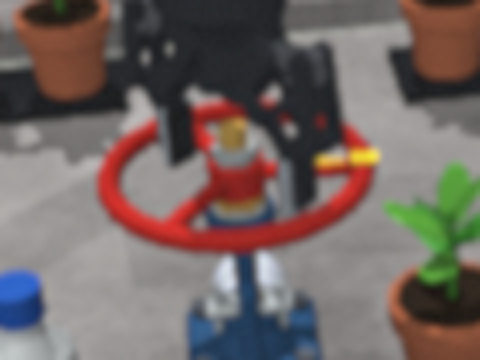

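View pics/top3.png

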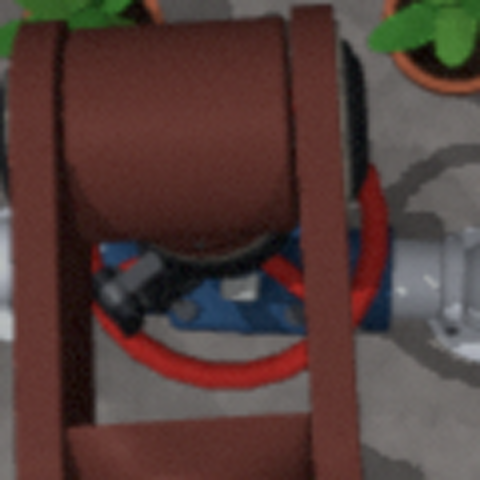

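The side view shows the yellow mark at crop (370,157), which is about (272,169) in the full frame, so the wheel is now turned about 110° clockwise. The finger at crop (297,180) presses on the spoke there. The nip holds at about 0.56 N m against 0.33 N m running. Next I'll turn back anticlockwise: finger slack first, then play.

>>> {"name": "arm_command", "arguments": {"moves": [-1, 0, 0, 0, -0.05, 0, 0, -1, 0, 0, 0, -0.05, 0, 0, -1, 0, 0, 0, -0.05, 0, 0, -1, 0, 0, 0, -0.05, 0, 0, -1, 0, 0, 0, -0.05, 0, 0, -1, 0, 0, 0, -0.05, 0, 0, -1, 0, 0, 0, -0.05, 0, 0, -1, 0, 0, 0, -0.05, 0, 0, -1, 0, 0, 0, -0.05, 0, 0, -1, 0, 0, 0, -0.05, 0, 0]}}

```text
time: 14.25
eef_pos: [515.6, 105.3, 234.1]
ee_rot: [0.579, 0.407, -0.578, 0.407]
wrist_force: [0.2, -0.8, 0.2]
width: 85.2
```

```bash
python3 -c "
from h import *
st()"
```

```text
t 14.25 pos [515.6 105.3 234.1] yaw(y) -19.74 xdir [ 1.1e-03 -4.0e-04 -1.0e+00] F [ 0.22 -0.76  0.24] M [-0.143  0.128 -0.008] q [ 0.06  -0.188  1.838 -0.     1.491  0.405]
```

>>> {"name": "arm_command", "arguments": {"moves": [-1, 0, 0, 0, -0.05, 0, 0, -1, 0, 0, 0, -0.05, 0, 0, -1, 0, 0, 0, -0.05, 0, 0, -1, 0, 0, 0, -0.05, 0, 0, -1, 0, 0, 0, -0.05, 0, 0, -1, 0, 0, 0, -0.05, 0, 0]}}

```text
time: 14.85
eef_pos: [515.5, 105.3, 234.0]
ee_rot: [0.511, 0.488, -0.511, 0.489]
wrist_force: [-0.9, -1.2, 0.9]
width: 85.2
```

```bash
python3 -c "
from h import *
st()"
```

```text
t 14.85 pos [515.5 105.3 234. ] yaw(y) -2.55 xdir [ 1.e-03 -4.e-04 -1.e+00] F [-0.9  -1.19  0.89] M [-0.127  0.058 -0.017] q [ 0.06  -0.188  1.838 -0.     1.491  0.105]
```

>>> {"name": "arm_command", "arguments": {"moves": [-1, 0, 0, 0, -0.04, 0, 0, -1, 0, 0, 0, -0.04, 0, 0, -1, 0, 0, 0, -0.04, 0, 0]}}

```text
time: 15.15
eef_pos: [515.6, 105.3, 234.1]
ee_rot: [0.481, 0.518, -0.481, 0.519]
wrist_force: [-0.4, -0.5, 0.2]
width: 85.6
```

```bash
python3 -c "
from h import *
st()"
```

```text
t 15.15 pos [515.6 105.3 234.1] yaw(y) 4.3 xdir [ 1.2e-03 -4.0e-04 -1.0e+00] F [-0.43 -0.49  0.16] M [-0.117  0.035 -0.001] q [ 0.06  -0.188  1.838 -0.     1.491 -0.015]
```

>>> {"name": "arm_command", "arguments": {"moves": [-1, 0, 0, 0, -0.04, 0, 0, -1, 0, 0, 0, -0.04, 0, 0, -1, 0, 0, 0, -0.04, 0, 0]}}

```text
time: 15.45
eef_pos: [515.6, 105.3, 234.1]
ee_rot: [0.449, 0.546, -0.449, 0.547]
wrist_force: [0.2, -1.1, -0.2]
width: 85.2
```

```bash
python3 -c "
from h import *
st()"
```

```text
t 15.45 pos [515.6 105.3 234.1] yaw(y) 11.17 xdir [ 1.2e-03 -5.0e-04 -1.0e+00] F [ 0.19 -1.06 -0.19] M [-0.099  0.037 -0.019] q [ 6.000e-02 -1.880e-01  1.838e+00 -1.000e-03  1.491e+00 -1.350e-01]
```

>>> {"name": "arm_command", "arguments": {"moves": [-1, 0, 0, 0, -0.04, 0, 0, -1, 0, 0, 0, -0.04, 0, 0]}}

```text
time: 15.65
eef_pos: [515.6, 105.3, 234.1]
ee_rot: [0.427, 0.563, -0.427, 0.564]
wrist_force: [-1.0, -0.1, 0.4]
width: 85.4
```

```bash
python3 -c "
from h import *
st()"
```

```text
t 15.65 pos [515.6 105.3 234.1] yaw(y) 15.76 xdir [ 1.3e-03 -4.0e-04 -1.0e+00] F [-1.   -0.14  0.4 ] M [-0.166 -0.017 -0.036] q [ 0.06  -0.188  1.838 -0.     1.491 -0.215]
```

>>> {"name": "arm_command", "arguments": {"moves": [-1, 0, 0, 0, -0.04, 0, 0, -1, 0, 0, 0, -0.04, 0, 0]}}

```text
time: 15.85
eef_pos: [515.7, 105.3, 234.1]
ee_rot: [0.404, 0.58, -0.404, 0.581]
wrist_force: [0.4, -1.6, 0.0]
width: 85.3
```

```bash
python3 -c "
from h import *
st()"
```

```text
t 15.85 pos [515.7 105.3 234.1] yaw(y) 20.34 xdir [ 1.4e-03 -4.0e-04 -1.0e+00] F [ 0.35 -1.57  0.01] M [-0.084 -0.032 -0.016] q [ 0.06  -0.188  1.838 -0.     1.491 -0.295]
```

>>> {"name": "arm_command", "arguments": {"moves": [-1, 0, 0, 0, -0.04, 0, 0, -1, 0, 0, 0, -0.04, 0, 0]}}

```text
time: 16.05
eef_pos: [515.7, 105.3, 234.2]
ee_rot: [0.381, 0.596, -0.38, 0.597]
wrist_force: [0.3, -0.8, 0.2]
width: 85.1
```

```bash
python3 -c "
from h import *
st()"
```

```text
t 16.05 pos [515.7 105.3 234.2] yaw(y) 24.93 xdir [ 1.7e-03 -3.0e-04 -1.0e+00] F [ 0.3  -0.8   0.16] M [-0.076  0.002 -0.01 ] q [ 0.06  -0.188  1.838 -0.     1.491 -0.375]
```

>>> {"name": "arm_command", "arguments": {"moves": [-1, 0, 0, 0, -0.04, 0, 0, -1, 0, 0, 0, -0.04, 0, 0]}}

```text
time: 16.25
eef_pos: [515.8, 105.4, 234.2]
ee_rot: [0.356, 0.61, -0.356, 0.611]
wrist_force: [0.2, -0.6, 0.4]
width: 85.1
```

```bash
python3 -c "
from h import *
st()"
```

```text
t 16.25 pos [515.8 105.4 234.2] yaw(y) 29.51 xdir [ 1.8e-03 -2.0e-04 -1.0e+00] F [ 0.21 -0.56  0.39] M [-0.095 -0.072 -0.048] q [ 0.06  -0.188  1.838 -0.     1.491 -0.455]
```

>>> {"name": "arm_command", "arguments": {"moves": [-1, 0, 0, 0, -0.04, 0, 0, -1, 0, 0, 0, -0.04, 0, 0]}}

```text
time: 16.45
eef_pos: [516.3, 104.9, 234.3]
ee_rot: [0.332, 0.623, -0.332, 0.626]
wrist_force: [3.8, -4.4, -0.6]
width: 85.6
```

```bash
python3 -c "
from h import *
st()"
```

```text
t 16.45 pos [516.3 104.9 234.3] yaw(y) 34.06 xdir [ 0.0034 -0.0014 -1.    ] F [ 3.79 -4.44 -0.64] M [-0.566 -0.61  -0.178] q [ 0.06  -0.188  1.837 -0.002  1.489 -0.534]
```

>>> {"name": "arm_command", "arguments": {"moves": [-1, 0, 0, 0, -0.04, 0, 0, -1, 0, 0, 0, -0.04, 0, 0]}}

```text
time: 16.65
eef_pos: [517.2, 104.2, 234.5]
ee_rot: [0.307, 0.635, -0.307, 0.639]
wrist_force: [6.1, -4.0, -1.7]
width: 85.4
```

```bash
python3 -c "
from h import *
st()"
```

```text
t 16.65 pos [517.2 104.2 234.5] yaw(y) 38.59 xdir [ 0.0058 -0.0027 -1.    ] F [ 6.14 -4.02 -1.68] M [-0.592 -0.845 -0.304] q [ 0.059 -0.188  1.837 -0.003  1.487 -0.614]
```

The nut began to bite at about yaw 31° and reached full running torque, with the nip relaxed, at about 39°. The target is therefore about 219° of tool yaw under load. The last joint can't reach that, so I'll drive about 120°, regrip 120° back using the three-fold spokes, and finish at yaw 99°.

>>> {"name": "arm_command", "arguments": {"moves": [-1, 0, 0, 0, -0.04, 0, 0, -1, 0, 0, 0, -0.04, 0, 0]}}

```text
time: 16.85
eef_pos: [517.4, 104.4, 234.5]
ee_rot: [0.281, 0.647, -0.281, 0.651]
wrist_force: [5.9, -3.2, -1.0]
width: 85.7
```

```bash
python3 -c "
from h import *
st()"
```

```text
t 16.85 pos [517.4 104.4 234.5] yaw(y) 43.18 xdir [ 0.0062 -0.0021 -1.    ] F [ 5.91 -3.23 -1.04] M [-0.561 -0.977 -0.348] q [ 0.059 -0.188  1.837 -0.002  1.487 -0.694]
```

>>> {"name": "arm_command", "arguments": {"moves": [-1, 0, 0, 0, -0.05, 0, 0, -1, 0, 0, 0, -0.05, 0, 0, -1, 0, 0, 0, -0.05, 0, 0, -1, 0, 0, 0, -0.05, 0, 0, -1, 0, 0, 0, -0.05, 0, 0, -1, 0, 0, 0, -0.05, 0, 0, -1, 0, 0, 0, -0.05, 0, 0, -1, 0, 0, 0, -0.05, 0, 0, -1, 0, 0, 0, -0.05, 0, 0, -1, 0, 0, 0, -0.05, 0, 0, -1, 0, 0, 0, -0.05, 0, 0, -1, 0, 0, 0, -0.05, 0, 0]}}

```text
time: 18.05
eef_pos: [517.6, 106.4, 234.7]
ee_rot: [0.077, 0.701, -0.075, 0.705]
wrist_force: [7.1, 4.6, -2.4]
width: 85.1
```

```bash
python3 -c "
from h import *
st()"
```

```text
t 18.05 pos [517.6 106.4 234.7] yaw(y) 77.63 xdir [ 0.0072  0.0027 -1.    ] F [ 7.15  4.57 -2.38] M [ 0.518 -1.111 -0.374] q [ 0.061 -0.188  1.836  0.002  1.486 -1.294]
```

>>> {"name": "arm_command", "arguments": {"moves": [-1, 0, 0, 0, -0.05, 0, 0, -1, 0, 0, 0, -0.05, 0, 0, -1, 0, 0, 0, -0.05, 0, 0, -1, 0, 0, 0, -0.05, 0, 0, -1, 0, 0, 0, -0.05, 0, 0, -1, 0, 0, 0, -0.05, 0, 0, -1, 0, 0, 0, -0.05, 0, 0, -1, 0, 0, 0, -0.05, 0, 0, -1, 0, 0, 0, -0.05, 0, 0, -1, 0, 0, 0, -0.05, 0, 0, -1, 0, 0, 0, -0.05, 0, 0, -1, 0, 0, 0, -0.05, 0, 0]}}

```text
time: 19.25
eef_pos: [516.3, 108.3, 234.5]
ee_rot: [-0.133, 0.692, 0.137, 0.696]
wrist_force: [1.2, 10.0, -0.3]
width: 85.5
```

```bash
python3 -c "
from h import *
st()"
```

```text
t 19.25 pos [516.3 108.3 234.5] yaw(y) 112.07 xdir [ 0.0037  0.0069 -1.    ] F [ 1.25 10.04 -0.3 ] M [ 1.523 -0.338 -0.302] q [ 0.062 -0.188  1.837  0.007  1.489 -1.894]
```

>>> {"name": "arm_command", "arguments": {"moves": [-1, 0, 0, 0, -0.05, 0, 0, -1, 0, 0, 0, -0.05, 0, 0, -1, 0, 0, 0, -0.05, 0, 0, -1, 0, 0, 0, -0.05, 0, 0, -1, 0, 0, 0, -0.05, 0, 0, -1, 0, 0, 0, -0.05, 0, 0, -1, 0, 0, 0, -0.05, 0, 0, -1, 0, 0, 0, -0.05, 0, 0, -1, 0, 0, 0, -0.05, 0, 0, -1, 0, 0, 0, -0.05, 0, 0, -1, 0, 0, 0, -0.05, 0, 0, -1, 0, 0, 0, -0.05, 0, 0, -1, 0, 0, 0, -0.05, 0, 0, -1, 0, 0, 0, -0.05, 0, 0, -1, 0, 0, 0, 0, 0, 0]}}

```text
time: 20.75
eef_pos: [514.6, 108.0, 234.2]
ee_rot: [-0.363, 0.605, 0.367, 0.606]
wrist_force: [-4.0, 7.7, 1.6]
width: 85.3
```

```bash
python3 -c "
from h import *
st()"
```

```text
t 20.75 pos [514.6 108.  234.2] yaw(y) 152.12 xdir [-0.0012  0.0057 -1.    ] F [-4.01  7.72  1.55] M [ 1.234  0.714 -0.284] q [ 0.062 -0.189  1.838  0.006  1.493 -2.593]
```

Next I'll back off into the window, lift 60 mm, rotate −120°, and look before lowering.

>>> {"name": "arm_command", "arguments": {"moves": [-1, 0, 0, 0, 0.05, 0, 0, -1, 0, 0, 0, 0.05, 0, 0, -1, 0, 0, 0, 0.05, 0, 0, -1, 0, 0, 0, 0.05, 0, 0, -1, 0, 0, 0, 0, 0, 0]}}

```text
time: 21.25
eef_pos: [515.6, 105.5, 234.0]
ee_rot: [-0.302, 0.639, 0.302, 0.64]
wrist_force: [0.6, -0.3, -0.6]
width: 85.7
```

```bash
python3 -c "
from h import *
st()"
```

```text
t 21.25 pos [515.6 105.5 234. ] yaw(y) 140.59 xdir [ 1.2e-03  1.0e-04 -1.0e+00] F [ 0.6  -0.3  -0.65] M [-0.007  0.031  0.034] q [ 0.06  -0.188  1.838 -0.     1.491 -2.393]
```

>>> {"name": "arm_command", "arguments": {"moves": [-1, -0.01, 0, 0, 0, 0, 0, -1, -0.01, 0, 0, 0, 0, 0, -1, -0.01, 0, 0, 0, 0, 0, -1, -0.01, 0, 0, 0, 0, 0, -1, -0.01, 0, 0, 0, 0, 0, -1, -0.01, 0, 0, 0, 0, 0, -1, 0, 0, 0, 0, 0, 0]}}

```text
time: 21.95
eef_pos: [516.1, 105.5, 295.7]
ee_rot: [-0.303, 0.638, 0.302, 0.64]
wrist_force: [0.3, 0.0, 0.3]
width: 85.5
```

>>> {"name": "arm_command", "arguments": {"moves": [-1, 0, 0, 0, 0.131, 0, 0, -1, 0, 0, 0, 0.131, 0, 0, -1, 0, 0, 0, 0.131, 0, 0, -1, 0, 0, 0, 0.131, 0, 0, -1, 0, 0, 0, 0.131, 0, 0, -1, 0, 0, 0, 0.131, 0, 0, -1, 0, 0, 0, 0.131, 0, 0, -1, 0, 0, 0, 0.131, 0, 0, -1, 0, 0, 0, 0.131, 0, 0, -1, 0, 0, 0, 0.131, 0, 0, -1, 0, 0, 0, 0.131, 0, 0, -1, 0, 0, 0, 0.131, 0, 0, -1, 0, 0, 0, 0.131, 0, 0, -1, 0, 0, 0, 0.131, 0, 0, -1, 0, 0, 0, 0.131, 0, 0, -1, 0, 0, 0, 0.13, 0, 0, -1, 0, 0, 0, 0, 0, 0]}}

```text
time: 23.65
eef_pos: [515.0, 105.5, 292.8]
ee_rot: [0.403, 0.581, -0.403, 0.581]
wrist_force: [0.2, -0.3, -0.2]
width: 85.6
```

```bash
python3 -c "
from h import *
from bench import capture
for n in ('side',):
    c=capture(n); np.savez(n+'4.npz',**{k:np.array(v) for k,v in c.items()})
    im=c['image'];cv2.imwrite(f'pics/{n}4.png',cv2.resize(im[130:220,180:300,::-1] if n=='side' else im[170:290,190:310,::-1],None,fx=4,fy=4,interpolation=cv2.INTER_CUBIC))
st()"
```

```text
t 23.7 pos [515.1 105.5 292.8] yaw(y) 20.7 xdir [-9.e-04 -0.e+00 -1.e+00] F [-0.36 -0.31 -0.2 ] M [ 0.009 -0.036  0.016] q [ 0.06  -0.215  1.764  0.     1.594 -0.301]
```

View pics/side4.png

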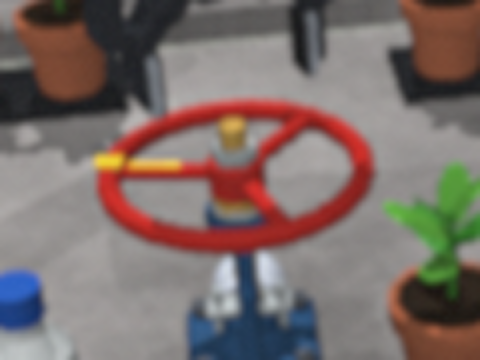

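The side view is clear: the mark is at crop (110,161), and the other spokes run to about (305,118) and (290,222). I'll compute the wheel angles from the mark.

```bash
python3 - <<'E'
from h import *
for f in("side0","side3","side4"):
    c=dict(np.load(f+".npz")); red,l,s_,ce,yel=wheel(c)
    roi=np.zeros_like(yel);roi[145:205,198:282]=1
    n,L,S,C=cv2.connectedComponentsWithStats((yel&roi).astype(np.uint8))
    P=onz(c,C,260.)
    for i in range(1,n):
        d=P[i,:2]-[514.5,105.5]; print(f,S[i][4],C[i].round(1),"r",np.hypot(*d).round(1),"ang",np.degrees(np.arctan2(d[1],d[0])).round(1))
E
```

```text
side0 30 [230.9 159. ] r 60.3 ang 103.0
side3 15 [270. 169.] r 71.6 ang -6.3
side3 2 [259.5 170. ] r 47.6 ang -8.9
side4 17 [207.4 169.9] r 72.8 ang 165.6
side4 12 [217.5 170.9] r 48.4 ang 169.7
```

The wheel is now at about 167.5° (−7.5° at the nip). That implies about 54° of play, which is in range, and agrees with 67° left to go. Fingers at 20.7° and 200.7° sit mid-window, so I'll lower.

>>> {"name": "arm_command", "arguments": {"moves": [-1, 0.01, 0, 0, 0, 0, 0, -1, 0.01, 0, 0, 0, 0, 0, -1, 0.01, 0, 0, 0, 0, 0, -1, 0.01, 0, 0, 0, 0, 0, -1, 0.01, 0, 0, 0, 0, 0, -1, 0.009, 0, 0, 0, 0, 0, -1, 0, 0, 0, 0, 0, 0]}}

```text
time: 24.4
eef_pos: [514.3, 105.4, 232.1]
ee_rot: [0.402, 0.582, -0.404, 0.58]
wrist_force: [-0.5, 0.6, -0.3]
width: 85.5
```

>>> {"name": "arm_command", "arguments": {"moves": [-1, 0, 0, 0, -0.05, 0, 0, -1, 0, 0, 0, -0.05, 0, 0, -1, 0, 0, 0, -0.05, 0, 0, -1, 0, 0, 0, -0.05, 0, 0, -1, 0, 0, 0, -0.05, 0, 0, -1, 0, 0, 0, -0.05, 0, 0]}}

```text
time: 25.0
eef_pos: [517.1, 104.1, 235.2]
ee_rot: [0.311, 0.633, -0.311, 0.637]
wrist_force: [5.1, -4.5, -2.1]
width: 85.2
```

```bash
python3 -c "
from h import *
st()"
```

```text
t 25.0 pos [517.1 104.1 235.2] yaw(y) 37.76 xdir [ 0.0053 -0.0027 -1.    ] F [ 5.1  -4.49 -2.09] M [-0.662 -0.874 -0.321] q [ 0.059 -0.188  1.836 -0.003  1.489 -0.6  ]
```

>>> {"name": "arm_command", "arguments": {"moves": [-1, 0, 0, 0, -0.05, 0, 0, -1, 0, 0, 0, -0.05, 0, 0, -1, 0, 0, 0, -0.05, 0, 0, -1, 0, 0, 0, -0.05, 0, 0, -1, 0, 0, 0, -0.05, 0, 0, -1, 0, 0, 0, -0.05, 0, 0, -1, 0, 0, 0, -0.05, 0, 0, -1, 0, 0, 0, -0.05, 0, 0, -1, 0, 0, 0, -0.05, 0, 0, -1, 0, 0, 0, -0.05, 0, 0, -1, 0, 0, 0, -0.05, 0, 0, -1, 0, 0, 0, -0.05, 0, 0, -1, 0, 0, 0, -0.05, 0, 0, -1, 0, 0, 0, -0.05, 0, 0, -1, 0, 0, 0, -0.05, 0, 0, -1, 0, 0, 0, -0.05, 0, 0, -1, 0, 0, 0, -0.05, 0, 0, -1, 0, 0, 0, -0.05, 0, 0, -1, 0, 0, 0, -0.05, 0, 0]}}

```text
time: 26.9
eef_pos: [517.1, 107.3, 235.3]
ee_rot: [-0.012, 0.705, 0.016, 0.709]
wrist_force: [6.0, 6.8, -1.9]
width: 85.1
```

```bash
python3 -c "
from h import *
st()"
```

```text
t 26.9 pos [517.1 107.3 235.3] yaw(y) 92.27 xdir [ 0.0059  0.0046 -1.    ] F [ 6.04  6.82 -1.86] M [ 0.993 -0.957 -0.323] q [ 0.061 -0.188  1.836  0.004  1.488 -1.549]
```

>>> {"name": "arm_command", "arguments": {"moves": [-1, 0, 0, 0, -0.042, 0, 0, -1, 0, 0, 0, -0.042, 0, 0, -1, 0, 0, 0, -0.042, 0, 0, -1, 0, 0, 0, 0, 0, 0]}}

```text
time: 27.3
eef_pos: [516.6, 107.7, 235.2]
ee_rot: [-0.056, 0.703, 0.06, 0.706]
wrist_force: [3.6, 7.8, -2.1]
width: 85.1
```

```bash
python3 -c "
from h import *
st()"
```

```text
t 27.3 pos [516.6 107.7 235.2] yaw(y) 99.44 xdir [ 0.0043  0.0053 -1.    ] F [ 3.61  7.82 -2.06] M [ 1.122 -0.565 -0.284] q [ 0.062 -0.188  1.836  0.005  1.489 -1.674]
```

>>> {"name": "arm_command", "arguments": {"moves": [-1, 0, 0, 0, 0.05, 0, 0, -1, 0, 0, 0, 0.05, 0, 0, -1, 0, 0, 0, 0.05, 0, 0, -1, 0, 0, 0, 0.05, 0, 0, -1, 0, 0, 0, 0, 0, 0, -1, -0.01, 0, 0, 0, 0, 0, -1, -0.01, 0, 0, 0, 0, 0, -1, -0.01, 0, 0, 0, 0, 0, -1, -0.01, 0, 0, 0, 0, 0, -1, -0.01, 0, 0, 0, 0, 0, -1, -0.02, 0, 0, 0, 0, 0, -1, -0.03, 0, 0, 0, 0, 0, -1, -0.03, 0, 0, 0, 0, 0, -1, -0.03, 0, 0, 0, 0, 0, -1, -0.03, 0, 0, 0, 0, 0, -1, 0, 0, 0, 0, 0, 0]}}

```text
time: 28.9
eef_pos: [516.3, 105.6, 430.9]
ee_rot: [0.013, 0.704, -0.012, 0.71]
wrist_force: [-0.7, -0.1, 0.5]
width: 85.4
```

```bash
python3 - <<'E'
from h import *
from bench import capture
st()
for n in ('side','top'):
    c=capture(n); np.savez(n+'5.npz',**{k:np.array(v) for k,v in c.items()})
    im=c['image'];cv2.imwrite(f'pics/{n}5.png',im[:,:,::-1])
cv2.imwrite('pics/side5z.png',cv2.resize(np.load('side5.npz')['image'][130:220,180:300,::-1],None,fx=4,fy=4,interpolation=cv2.INTER_CUBIC))
c=dict(np.load("side5.npz")); red,l,s_,ce,yel=wheel(c)
roi=np.zeros_like(yel);roi[145:205,198:282]=1
n,L,S,C=cv2.connectedComponentsWithStats((yel&roi).astype(np.uint8))
P=onz(c,C,260.)
for i in range(1,n):
    d=P[i,:2]-[514.5,105.5]; print(S[i][4],C[i].round(1),"r",np.hypot(*d).round(1),"ang",np.degrees(np.arctan2(d[1],d[0])).round(1)%360)
E
```

```text
t 28.9 pos [516.3 105.6 430.9] yaw(y) 87.93 xdir [ 9.8e-03  6.0e-04 -1.0e+00] F [-0.73 -0.07  0.52] M [-0.     0.017  0.037] q [ 0.06  -0.226  1.549 -0.     1.809 -1.474]
39 [223.4 184.5] r 64.4 ang 234.4
```

View pics/side5z.png

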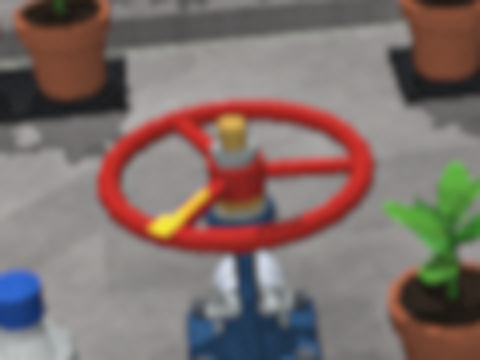

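View pics/side5.png

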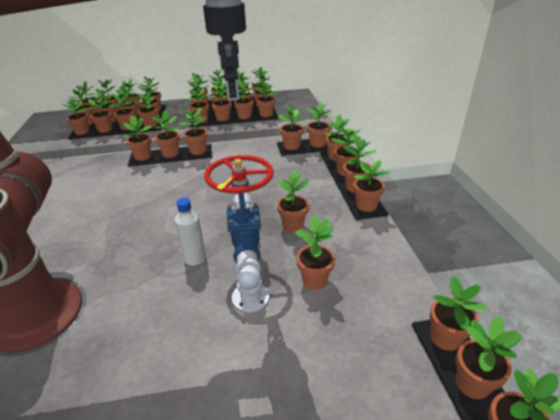

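The mark stands at 234°, against 235° predicted. The pots and bottle are where they were in the first picture, and the gripper is clear.

```bash
python3 -c "
from bench import order
print(order.sign_off())"
```

```text
the job is handed in; nothing more can be done
None
```

I nipped the wedge on its seat, opened the valve half a turn from the bite, let go of the wheel and handed the job in at about 29 s. No verdict was reported.

- **Turning method:** I put the open fingers down through two wheel windows and turned about the stem axis.
- **Closing:** The wheel ran clockwise at about 0.33 N m, and the torque rose when the wedge seated. I stopped at about 0.56 N m, which is roughly 0.05 mm of squeeze, and held it there for over 0.3 s.
- **Opening:** Turning back, I took up about 54° of play and the nut bit. I measured the half turn from where full running torque was reached, after the nip had relaxed. It took one 120° regrip because of the last joint's range.

**Last checks:**
- The mark's angle in the side picture was 234°, against 235° predicted, so the stem should be about 2.0 mm up. I judge that good to about 5–8°, or 0.1 mm, mainly from how sharply the bite point showed in the torque. I did not measure the stem height directly.
- By eye in the side picture, both pots and the bottle stand where they did in the first one.
- The gripper was clear above the wheel with wrist forces near zero.
- None of the checks failed or disagreed.

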